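# Clamp the adapter block in the stop fixture

## Task

Turn the black bar knob to free the sliding stop of the steel fixture, and put the long aluminium adapter block (the one with two holes in its top) from the stall rack lengthwise on the bed, holes up, centred over the dark slot and butted flush against the fixed end stop. Then bring the sliding stop up against the block so that no gap is left and turn the knob back until it is clamped tight. Never drag the sliding stop while it is clamped, and leave everything else where it is.

Things in the scene. Friction and masses are not known exactly. Their poses are not given: they have to be found in the camera images.
- stop_face (a point): Foot of the fixed end stop's inner face, on the bed's surface and centre line. x runs along the bed into the end stop, y across, z up. The end stop is a steel block 30 mm long, 60 wide, 40 high above the bed. The bed (steel plate 290 x 90 mm) reaches from 245 mm on the -x side of this point to 45 mm on its +x side and has a dark slot along its centre line.
- fixture: The steel fixture, fixed to the bench left or right of the rack; place and direction vary. Origin under the centre of its bed plate (290 x 90 mm, 12 mm thick: the bed is 12 mm above the bench), x along the bed towards the fixed end stop, whose inner face is at x = +100 mm.
- carriage_face (a point): Foot, on the bed's surface, of the inner face of the sliding stop (carriage): an aluminium block 60 mm long along the bed, 60 wide, 36 high above the bed, with a 100 mm wide, 10 mm high foot. Axes as stop_face. The carriage lies on the -x side of this point.
- carriage (a joint): Clear gap in m between the fixed end stop's face and the sliding stop's face, 0 to 0.072. It starts too narrow for the adapter, and is held firmly while the clamp is tight; free, it slides with 2 to 3 N.
- clamp_grip (a point): On the axis of the clamp's bar knob, 1 mm above the middle of the bar's height; the knob stands on the sliding stop, 30 mm behind its face. The bar is black, 46 mm long along this point's y axis, 12 wide (x axis), 22 high; this point is 74 mm above the bench and the bar's underside is 14 mm above the carriage's top.
- clamp (a joint): Angle of the clamp knob in rad, growing clockwise seen from above: 0 = fully loose (end of travel, bar across the bed), below 0.5 free, above 0.95 clamped tight, 1.3 = end of travel (bar nearly along the bed). The screw begins to bite at 0.6. It starts tight.
- rack: Grey plastic stall rack fixed to the bench: base plate 150 (x) x 162 (y) x 6 mm, origin under its centre. Three stalls at y = -50, 0 and +50 mm, each between two walls 46 mm long (x), 5 thick, 24 high above the plate, 30 mm apart inside. The parts lie in the stalls along x, level with the walls' tops; they can be taken only by their ends.
- adapter: The adapter block: aluminium, 56 (x) x 26 (y) x 24 (z) mm, about 0.1 kg, with two dark 9 mm holes in its top. Origin at the centre of its underside. It starts in any one of the rack's three stalls, its underside 6 mm above the bench.
- short_block: Bystander in a stall: aluminium block 38 x 26 x 24 mm with one hole in its top, origin at the centre of its underside.
- bushing: Bystander in a stall: aluminium round bushing, 26 mm diameter, 50 mm long, lying along its x axis; origin under its centre.
- pump: Bystander: aluminium hand pump standing upright on the bench between fixture and rack, 60 mm wide foot, 38 mm wide handle, 185 mm high; origin at the centre of its underside.
- tire_lever: Bystander: red tire lever lying flat, about 125 mm along x, 16 wide; origin under the middle.
- valve_stem: Bystander: steel valve stem, 40 mm long, 16 mm thick, lying on the bench along x; origin under its middle.
- wrench: Bystander: steel wrench 160 mm long, lying flat.
- mat: White silicone mat 140 x 100 x 4 mm with four black caps fixed on it (20 mm high); origin under its centre.
Things that resemble listed ones, but are neither listed nor needed, are in the scene too. What is shaped like the adapter but brown or pink is not meant.

How it is judged (in metres and radians):
On the way, in this order (a step that is already met when the one before it is completed fails the run):
1. the clamp is freed (knob below 0.5 rad) (value of joint clamp below 0.5 rad), for 0.1 s.
2. with the clamp free, the adapter lies on the bed flush against the fixed stop (x of adapter in the frame of stop_face between -0.0305 and -0.0255 m and y of adapter in the frame of stop_face between -0.01 and 0.01 m and z of adapter in the frame of stop_face between -0.002 and 0.002 m and angle between the x axis of adapter and the x axis of stop_face, either way round below 0.06 rad and angle between adapter's own z axis and vertical below 0.05 rad and value of joint clamp below 0.7 rad), for 0.1 s.
At the end, for the whole second after the job is handed in: The adapter lies level on the bed, holes up, lengthwise within 0.06 rad, flush within 2.5 mm of the fixed stop and within 10 mm of the centre line; the sliding stop stands against it (gap between the stops under 58.5 mm); the clamp knob is above 0.95 rad; the adapter is at rest (x of adapter in the frame of stop_face between -0.0305 and -0.0255 m and y of adapter in the frame of stop_face between -0.01 and 0.01 m and z of adapter in the frame of stop_face between -0.002 and 0.002 m and angle between the x axis of adapter and the x axis of stop_face, either way round below 0.06 rad and angle between adapter's own z axis and vertical below 0.05 rad and value of joint carriage below 0.0585 m and value of joint clamp above 0.95 rad and linear speed of adapter below 0.02 m/s); the robot touches nothing.
It fails at once if the sliding stop is dragged (over 30 mm/s) while clamped (value of joint clamp above 0.9 rad and (velocity of joint carriage above 0.03 m/s or velocity of joint carriage below -0.03 m/s)).
It fails at once if the pump is tipped (angle between pump's own z axis and vertical above 0.4 rad).
It fails at once if another part in the rack (short block or bushing) is moved more than 25 mm (distance of any of short_block, bushing from where it was at the start of the episode above 0.025 m).
It fails at once if another bystander (pump, tire lever, valve stem or wrench) is moved more than 25 mm (distance of any of pump, tire_lever, valve_stem, wrench from where it was at the start of the episode above 0.025 m).
It also fails if it takes over 72 s, if anything falls off the work surface, if the arm or the gripper's body presses on something with over 40 N, if the wrist force passes 120 N, or if a joint passes its speed limit or range.

## Robot

A 6-joint arm with a two-finger parallel gripper is mounted at the origin on the work surface. World frame = base frame: x ahead of the robot, y to its left, z up, the work surface at z = 0. Lengths are in m, angles in degrees, forces in N, time in s.
With the tool pointing down it reaches from about 0.4 to 0.825 m from the base axis. Payload 7 kg.
Tool frame: the origin (TCP) lies midway between the tips of the shut fingers; the grasp point (between the pads) lies 19 mm behind it (r.grip_depth is the distance from the TCP to the grasp point, in m); z points along the fingers, y is the line along which they close (so a half turn about z gives the same grasp; the last joint's range is limited). The gripper opens to 88 mm and grips with 3 to 60 N. Pads are 19 mm wide; open, the fingers measure 130 mm over their backs; the gripper's body (78 mm by 193 mm) begins 47 mm behind the grasp point.
Start: joints at [91.278, 20.546, 0.682, 0, -70.136, -16.507], TCP at [0.177, 0.651, 0.192] pointing down, gripper open.
Joint ranges: [-176.03, 176.03], [-82.01, 121.73], [-58.28, 71.71], [-173.87, 95.51], [-174.79, -0.11], [-173.66, 173.66]. Speed limits (degrees/s): [136.94, 136.94, 172.46, 180, 180, 180].

## Interface

Orientations are given as [roll, pitch, yaw] about the fixed x, y, z axes, in that order (R = Rz(yaw) Ry(pitch) Rx(roll)).
In Python, from plant import r, capture, close_job, search_frame, outline_of gives the robot as it stands.
- The arm moves only by the shell command python3 -m creep 'ROWS' [FORCE]. ROWS is JSON, a list of rows, each a list of 7 numbers: the finger opening in mm, from 0 to 87.6, then the shift along the world's x, y, z in units of 25 mm (1.0 is 25 mm), then the turn, a rotation vector about the world's x, y, z in degrees. In form: [[hand, x, y, z, ax, ay, az], ...]. A call has 1 to 8 rows; each row shifts and turns the commanded pose from where the row before left it; what a row does not reach is not made up. A row lasts 1/12 s, in which the tool goes at most 41.7 mm and 7.16 degrees, less where a joint would pass 70% of its speed; a pose out of reach is approached as far as the arm can. A call is refused whole if a number of a shift passes 1 or a number of a turn 7.16, either way. A call with a gripper value outside its range is refused whole. The fingers move at their own pace and stop on an object; FORCE is the grip in N (left out, the last holds). Time passes only in rows, so rows that do not move let the fingers close. It gives the time, the measured TCP pose, the force, the opening and the grip force at its end, in the units of the state.
- r.get_state(): the state, without advancing time (a new reading comes with each control period).
- capture(name): name is "scene" or "top" or "wrist"; returns a dict with "frame" (480x640x3 uint8, red, green, blue), "K" (3x3 intrinsics, pixels), "origin" and "rotation" of the camera in the world. Camera axes: x right, y down, z forward; pixel columns grow to the right and rows downward; lengths in m; the calibration is good to about 2 mm. A picture is of the moment at which its call begins. There is no depth.
- close_job(): hands the job in; it is judged then, once.
Trained networks look in a picture, given as the dict that the camera call returned (one of the last four; its "shot" number tells which), for a name from the list of things; names that differ only in an ending like _2 or _b are one class to them, and where a whole thing is asked for, a point or a joint stands for the part that bears it (a point fixed in the world has none). Each returns a list of dicts, best first, with "conf" (0 to 1); they miss things now and then, are a little off and sometimes report something else, mostly with a low value. They report only what shows in the picture. A call takes as long as a camera call. They do not tell look-alikes from the thing itself.
- search_frame(picture, target): "bbox" ([left, top, right, bottom] in pixels, round what is visible of it).
- outline_of(picture, target): "region" (480x640 bool, what is visible of it) and "bbox" ([left, top, right, bottom] in pixels, round what is visible of it).
The state is a dict: "time_s": time; "joints": joint angles; "qd": joint speeds; "joint_torque": joint torques, N m; "tcp_pos": TCP position; "eef_rot": TCP orientation; "contact_force": force on the tool from outside, world axes, zero at the start; "moment": the same for the moment, N m; "gripper_width": finger opening in m; "gripper_force": force on a finger pad.
Only numpy, scipy, OpenCV 4.12 (cv2) and the standard library are available. Lean on these libraries where they do the work, as an engineer would, in place of code of your own. Each camera call takes 0.05 s, during which the arm holds its last target. There are 200 camera calls.

## Working session

There is one attempt and no reset: what is moved stays moved. The work goes in short steps, Python scripts to look and compute and a shell command to move; the robot and the scene stay as the last step left them, time stands still between calls to the robot, and variables do not carry over. Pictures are saved under pics/ and viewed, at most 10 in all, crops included, and the job is handed in when it is done.

```bash
ls; mkdir -p pics; cat > h.py <<'E'
from plant import r, capture, close_job, search_frame, outline_of
import numpy as np, cv2
def ray(c,uv,z):
    K=np.array(c["K"]);R=np.array(c["rotation"]);o=np.array(c["origin"])
    d=R@np.linalg.solve(K,[uv[0],uv[1],1.]); return o+d*(z-o[2])/d[2]
def proj(c,p):
    K=np.array(c["K"]);R=np.array(c["rotation"]);o=np.array(c["origin"])
    q=K@(R.T@(np.array(p)-o)); return q[:2]/q[2]
def save(c,n,box=None,s=1):
    f=c["frame"][:,:,::-1]
    if box: f=f[box[1]:box[3],box[0]:box[2]]
    cv2.imwrite("pics/"+n,cv2.resize(f,None,fx=s,fy=s,interpolation=cv2.INTER_CUBIC))
E
python3 - <<'E'
from h import *
a=capture("top"); b=capture("scene")
save(a,"top0.png"); save(b,"scene0.png")
print(a["origin"],a["rotation"],a["K"],b["origin"])
H=dict(adapter=.03,short_block=.03,bushing=.02,fixture=.012,rack=.0,clamp_grip=.085,carriage_face=.048,pump=.185)
for n,z in H.items():
    for d in outline_of(a,n)[:4]:
        m=d["region"].astype(np.uint8); (cx,cy),wh,an=cv2.minAreaRect(cv2.findNonZero(m))
        box=cv2.boxPoints(((cx,cy),wh,an)); 
        print(n,round(d["conf"],2),np.round(d["bbox"]),"c",ray(a,(cx,cy),z)[:2].round(4),"corners",[ray(a,q,z)[:2].round(3).tolist() for q in box])
E
```

```text
pics
[4.18414676e-01 2.89066730e-04 1.55060752e+00] [-176.29518278    0.17742095  -89.63094446] [[616.38123988   0.         313.84267283]
 [  0.         616.38123988 242.1547758 ]
 [  0.           0.           1.        ]] [ 1.03544897 -0.67686005  0.77163606]Traceback (most recent call last):
  File "<stdin>", line 10, in <module>
  File "h.py", line 5, in ray
    d=R@np.linalg.solve(K,[uv[0],uv[1],1.]); return o+d*(z-o[2])/d[2]
                                                                 ~^^^
IndexError: invalid index to scalar variable.
```

Rotation is given as roll/pitch/yaw; I convert.

```bash
sed -i 's/R=np.array(c\["rotation"\])/R=Rot.from_euler("xyz",c["rotation"],degrees=True).as_matrix()/; s/^import numpy/from scipy.spatial.transform import Rotation as Rot\nimport numpy/' h.py
cat > m.py <<'E'
from h import *
def meas(a,H):
  for n,z in H.items():
    for d in outline_of(a,n)[:4]:
        m=d["region"].astype(np.uint8); (cx,cy),wh,an=cv2.minAreaRect(cv2.findNonZero(m))
        box=cv2.boxPoints(((cx,cy),wh,an)); 
        print(n,round(d["conf"],2),np.round(d["bbox"]),"c",ray(a,(cx,cy),z)[:2].round(4),"corners",[ray(a,q,z)[:2].round(3).tolist() for q in box])
E
python3 - <<'E'
from m import *
a=capture("top")
meas(a,dict(adapter=.03,short_block=.03,bushing=.02,fixture=.012,rack=.0,clamp_grip=.085,carriage_face=.048,pump=.185))
s=r.get_state(); print(s["tcp_pos"],s["eef_rot"],s["gripper_width"])
E
```

```text
adapter 0.76 [380. 199. 401. 221.] c [ 0.5955 -0.1779] corners [[0.606, -0.148], [0.627, -0.17], [0.585, -0.208], [0.564, -0.186]]
adapter 0.75 [409. 256. 418. 278.] c [ 0.4558 -0.2391] corners [[0.482, -0.227], [0.482, -0.252], [0.43, -0.251], [0.43, -0.227]]
adapter 0.7 [403. 324. 427. 346.] c [ 0.2895 -0.2446] corners [[0.28, -0.215], [0.319, -0.255], [0.299, -0.274], [0.26, -0.235]]
short_block 0.51 [385. 262. 401. 275.] c [ 0.4542 -0.1886] corners [[0.471, -0.175], [0.472, -0.202], [0.437, -0.202], [0.437, -0.175]]
short_block 0.46 [409. 255. 419. 280.] c [ 0.4545 -0.2391] corners [[0.482, -0.227], [0.482, -0.252], [0.428, -0.251], [0.427, -0.227]]
short_block 0.43 [333. 130. 338. 175.] c [ 0.7464 -0.0457] corners [[0.803, -0.035], [0.803, -0.055], [0.69, -0.056], [0.69, -0.036]]
bushing 0.71 [427. 262. 443. 281.] c [ 0.4526 -0.2903] corners [[0.477, -0.278], [0.478, -0.303], [0.428, -0.302], [0.428, -0.278]]
fixture 0.74 [212. 201. 254. 316.] c [0.4782 0.2072] corners [[0.337, 0.267], [0.628, 0.252], [0.622, 0.147], [0.33, 0.163]]
fixture 0.51 [410. 256. 419. 278.] c [ 0.455 -0
[... 499 characters left out ...]
[0.5321 0.2   ] corners [[0.553, 0.216], [0.556, 0.189], [0.512, 0.184], [0.509, 0.211]]
carriage_face 0.71 [211. 194. 256. 317.] c [0.4769 0.2057] corners [[0.341, 0.267], [0.623, 0.246], [0.614, 0.144], [0.333, 0.166]]
carriage_face 0.57 [213. 224. 256. 250.] c [0.5334 0.2007] corners [[0.507, 0.253], [0.57, 0.248], [0.56, 0.148], [0.497, 0.154]]
pump 0.72 [316. 195. 336. 226.] c [ 0.5821 -0.0249] corners [[0.615, 0.001], [0.615, -0.05], [0.55, -0.051], [0.55, 0.001]]
pump 0.45 [211. 197. 255. 315.] c [0.4716 0.1868] corners [[0.349, 0.243], [0.605, 0.221], [0.596, 0.13], [0.34, 0.154]]
[0.17730609 0.65126938 0.19204738] [ 1.79998129e+02 -9.43398015e-04 -1.52273075e+01] 0.08767055509894524
```

View pics/top0.png

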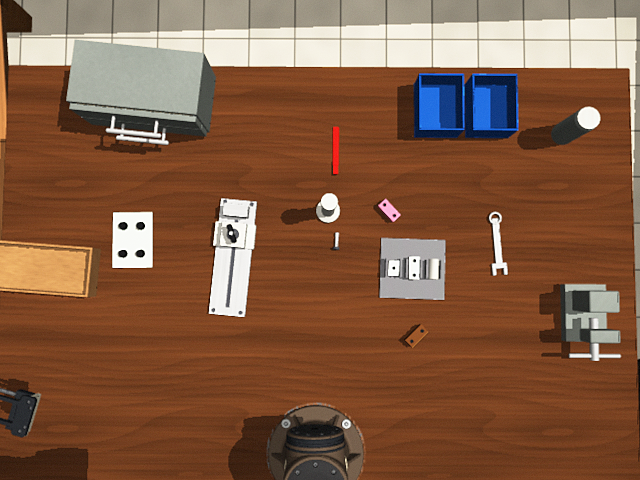

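View pics/scene0.png

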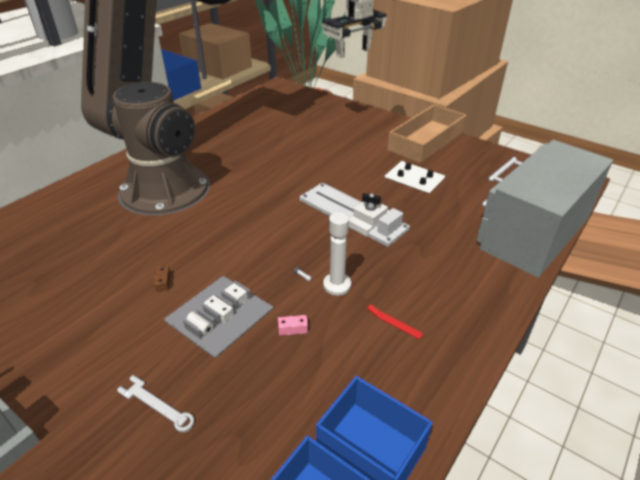

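The top view shows the fixture at about (212–256, 198–316), with its end stop at the far (+x) end near (236, 210) and the knob at (233, 233). The adapter, with two holes, is in the middle stall at (414, 267), between the short block and the bushing. The pink and brown blocks are decoys. In the scene view the pump stands between fixture and rack, and the knob bar lies roughly along the bed. I'll move above the fixture for a closer look.

```bash
python3 -m creep '[[87,0.79,-1,0.13,0,0,1.4],[87,0.79,-1,0.13,0,0,1.4],[87,0.79,-1,0.13,0,0,1.4],[87,0.79,-1,0.13,0,0,1.4],[87,0.79,-1,0.13,0,0,1.4],[87,0.79,-1,0.13,0,0,1.4],[87,0.79,-1,0.13,0,0,1.4],[87,0.79,-1,0.13,0,0,1.4]]' 40
python3 -m creep '[[87,0.79,-1,0.13,0,0,1.4],[87,0.79,-1,0.13,0,0,1.4],[87,0.79,-1,0.13,0,0,1.4],[87,0.79,-1,0.13,0,0,1.4],[87,0.5,-1,0.13,0,0,1.4],[87,0.5,-1,0.13,0,0,1.4],[87,0.3,-1,0.13,0,0,1.4],[87,0,0,0,0,0,0]]'
python3 - <<'E'
from m import *
a=capture("wrist"); save(a,"w1.png")
print(a["origin"],a["rotation"])
meas(a,dict(fixture=.012,clamp_grip=.084,carriage_face=.048))
E
```

```text
time_s: 1.27
tcp_pos: [0.336, 0.45, 0.2185]
eef_rot: [-180.0, -0.0, -3.9]
contact_force: [0.6, -0.4, 0.6]
gripper_width: 0.0871
gripper_force: 0.0
time_s: 1.93
tcp_pos: [0.4478, 0.273, 0.2419]
eef_rot: [-180.0, -0.1, 5.7]
contact_force: [-0.6, 0.0, -0.4]
gripper_width: 0.0868
gripper_force: 0.0
[0.52612177 0.28036051 0.43321051] [ 1.63118569e+02 -3.32811692e-02 -8.42566832e+01]
fixture 0.74 [319.   2. 473. 301.] c [0.4959 0.2074] corners [[0.344, 0.277], [0.631, 0.247], [0.622, 0.15], [0.329, 0.158]]
clamp_grip 0.63 [396.  74. 429. 137.] c [0.5364 0.2121] corners [[0.557, 0.229], [0.56, 0.202], [0.515, 0.195], [0.512, 0.222]]
carriage_face 0.73 [346.  63. 466. 153.] c [0.5374 0.2098] corners [[0.51, 0.261], [0.571, 0.256], [0.564, 0.16], [0.501, 0.161]]
carriage_face 0.25 [396.  76. 429. 134.] c [0.5368 0.2053] corners [[0.558, 0.224], [0.562, 0.196], [0.515, 0.186], [0.511, 0.215]]
```

View pics/w1.png

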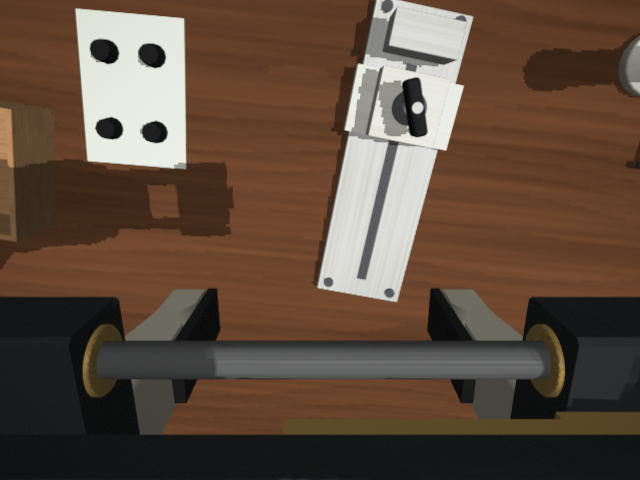

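The wrist view shows the bed with near corners at (318, 288) and (397, 301), a far corner at (473, 17) and the slot running from (362, 278) to (395, 142). The bar's ends are near (411, 80) and (420, 135), with the hub at (418, 107).

```bash
python3 - <<'E'
from m import *
a=capture("wrist")
f=lambda u,v,z:ray(a,(u,v),z)[:2].round(4)
A,B,C=f(318,288,.012),f(397,301,.012),f(473,17,.012)
s0,s1,s2=f(362,278,.012),f(395,142,.012),f(412,66,.012)
ang=lambda p,q:np.degrees(np.arctan2(*(q-p)[::-1])).round(1)
print("corners",A,B,C,np.linalg.norm(A-B),np.linalg.norm(C-B),ang(B,C),"slot",ang(s0,s1),ang(s0,s2),s0,s1,s2)
print("hub",f(418,107,.085),"bar",f(411,80,.084),f(420,135,.084),ang(f(420,135,.084),f(411,80,.084)))
m=(A+B)/2;t=np.radians(ang(B,C));x=np.array([np.cos(t),np.sin(t)])
print("stopface",m+.245*x, "from C-B", )
# dark bar segmentation
g=a["frame"].max(2); d=outline_of(a,"clamp_grip")[0]["bbox"]; l,t0,rr,b=[int(v) for v in d]
M=np.zeros_like(g);M[t0-3:b+3,l-3:rr+3]=(g[t0-3:b+3,l-3:rr+3]<45)
n,L,S,ce=cv2.connectedComponentsWithStats(M);k=1+np.argmax(S[1:,4])
R=cv2.minAreaRect(cv2.findNonZero((L==k).astype(np.uint8)));print(R,f(*R[0],.08),[f(*p,.08) for p in cv2.boxPoints(R)])
E
```

```text
corners [0.3409 0.2709] [0.3342 0.1833] [0.6187 0.1576] 0.08785584784179137 0.2856584323978552 -5.2 slot -5.5 -5.1 [0.3573 0.2249] [0.5026 0.211 ] [0.5726 0.2057]
hub [0.5351 0.2097] bar [0.5543 0.2183] [0.5139 0.2043] 19.1
stopface [0.58154168 0.20489502] from C-B
((419.4103698730469, 106.16763305664062), (57.781734466552734, 18.55097770690918), 81.25383758544922) [0.5359 0.2076] [array([0.555 , 0.2216]), array([0.5585, 0.2077]), array([0.5162, 0.1931]), array([0.5125, 0.2076])]
```

Everything is consistent: fixture yaw is about −5.2°, and the hub at (0.5355, 0.2085) lies on the slot line. The bar is at about 19°, which puts the clamp near 1.15 rad. Next I descend on the knob.

```bash
python3 -m creep '[[60,0.88,-0.65,0,0,0,3.3],[60,0.88,-0.65,0,0,0,3.3],[60,0.88,-0.65,0,0,0,3.3],[60,0.88,-0.65,0,0,0,3.3],[60,0,0,-1,0,0,0],[60,0,0,-1,0,0,0],[60,0,0,-1,0,0,0],[60,0,0,-1,0,0,0]]'
python3 -m creep '[[50,0,0,-1,0,0,0],[50,0,0,-1,0,0,0],[50,0,0,-1,0,0,0],[50,0,0,-0.4,0,0,0],[50,0,0,0,0,0,0],[50,0,0,0,0,0,0],[0,0,0,0,0,0,0],[0,0,0,0,0,0,0]]' 30
python3 -m creep '[[0,0,0,0,0,0,0],[0,0,0,0,0,0,0],[0,0,0,0,0,0,0],[0,0,0,0,0,0,0]]'
```

```text
time_s: 2.9
tcp_pos: [0.5347, 0.2119, 0.1394]
eef_rot: [-180.0, 0.0, 19.0]
contact_force: [0.7, 0.7, -0.3]
gripper_width: 0.0599
gripper_force: 0.0
time_s: 3.57
tcp_pos: [0.5358, 0.2122, 0.0575]
eef_rot: [-180.0, -0.1, 19.0]
contact_force: [-0.4, 0.3, 0.0]
gripper_width: 0.0416
gripper_force: 0.0
time_s: 3.9
tcp_pos: [0.535, 0.2113, 0.0562]
eef_rot: [-180.0, -0.0, 19.0]
contact_force: [0.4, -0.8, -0.5]
gripper_width: 0.0156
gripper_force: 0.0
```

```bash
python3 -m creep '[[0,0,0,0,0,0,0],[0,0,0,0,0,0,0],[0,0,0,0,0,0,0]]'; python3 - <<'E'
from h import *
s=r.get_state();print(s["contact_force"],s["moment"],s["tcp_pos"])
E
```

```text
time_s: 4.15
tcp_pos: [0.5348, 0.2112, 0.0558]
eef_rot: [180.0, 0.0, 19.0]
contact_force: [-0.6, 0.2, 0.2]
gripper_width: 0.0012
gripper_force: 0.0
[-0.56280525  0.23390502  0.17187864] [-0.00030809 -0.00988221 -0.00234638] [0.5348247  0.2112402  0.05581166]
```

```bash
python3 - <<'E'
from h import *
a=capture("wrist"); save(a,"w2.png")
print(a["origin"],a["rotation"],proj(a,r.get_state()["tcp_pos"]))
b=capture("scene"); save(b,"s2.png",(280,120,440,260),4)
E
```

```text
[0.6093762  0.23651258 0.24705021] [ 1.63047300e+02 -6.30005932e-02 -7.09998847e+01] [322.12777781 277.75575372]
```

View pics/s2.png

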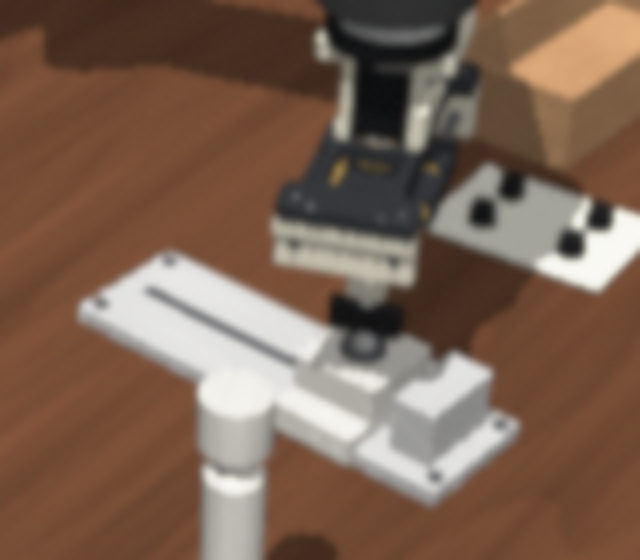

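View pics/w2.png

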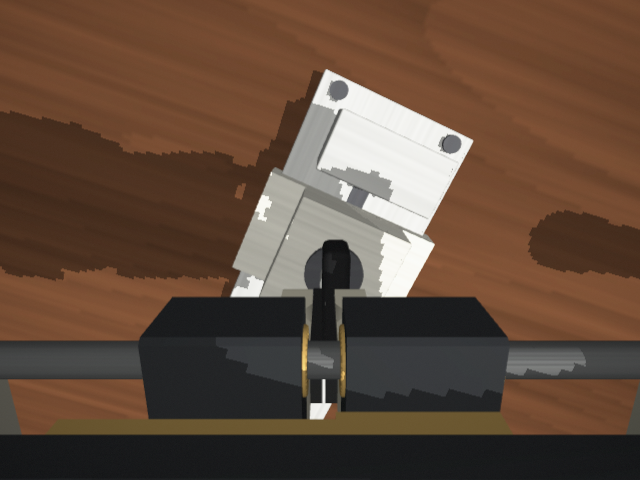

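Wrist view: the fingers meet at about (323, 290), and the bar's far end is at (337, 241), so where the bar sits relative to the fingers is unclear. I'll triangulate between the two views.

```bash
python3 - <<'E'
from h import *
a=capture("wrist")
print(a["K"][0])
b=dict(a); b["origin"]=[0.52612177,0.28036051,0.43321051]; b["rotation"]=[163.118569,-.0332811692,-84.2566832]
def tri(p1,p2):
    A=[];B=[]
    for c,p in((b,p1),(a,p2)):
        R=Rot.from_euler("xyz",c["rotation"],degrees=True).as_matrix();d=R@np.linalg.solve(np.array(c["K"]),[*p,1.]);d/=np.linalg.norm(d)
        M=np.eye(3)-np.outer(d,d);A.append(M);B.append(M@np.array(c["origin"]))
    return np.linalg.lstsq(np.vstack(A),np.hstack(B),rcond=None)[0].round(4)
print("bar end",tri((410,79),(337,241)),"bed corner",tri((473,17),(472,140)),"hole R",tri((461,18),(451,144)), "hole L",tri((387,6),(338,90)))
for z in(.05,.062,.085,.095): print(z,proj(a,[.535,.2112,z]).round(),"hub",proj(a,[.5355,.2085,z]).round())
E
```

```text
[419.86615852   0.         323.32827922]
bar end [0.5579 0.212  0.0659] bed corner [0.6214 0.1521 0.0062] hole R [0.615  0.1685 0.0267] hole L [0.6215 0.2321 0.0107]
0.05 [322. 273.] hub [328. 274.]
0.062 [322. 282.] hub [328. 283.]
0.085 [322. 304.] hub [329. 305.]
0.095 [322. 315.] hub [329. 316.]
```

```bash
python3 -m creep '[[40,0,0,0,0,0,0],[40,0,0,0,0,0,0],[40,0,0,0,0,0,0],[40,0,0,0,0,0,0],[40,0,0,0,0,0,0],[40,0,0,0,0,0,0]]'; python3 - <<'E'
from h import *
a=capture("wrist"); f=a["frame"]; a["frame"]=(255*(f/255.)**.5).astype(np.uint8)
save(a,"w3.png",(220,180,440,420),2.5)
E
```

```text
time_s: 4.8
tcp_pos: [0.5348, 0.2113, 0.0558]
eef_rot: [180.0, 0.0, 19.0]
contact_force: [-0.0, 0.2, -0.3]
gripper_width: 0.0346
gripper_force: 0.0
```

View pics/w3.png

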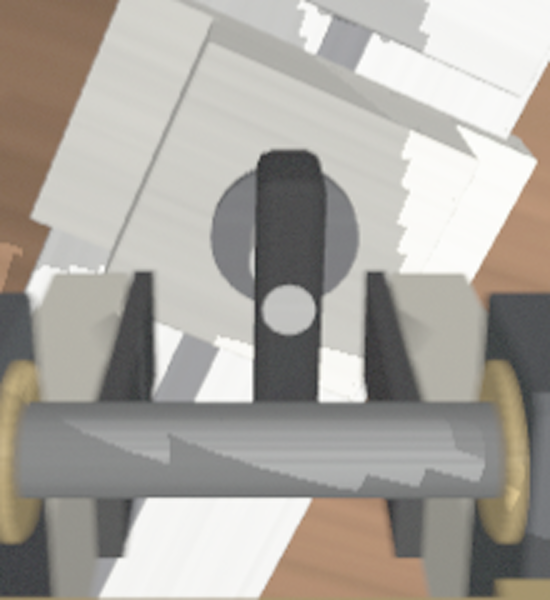

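The view shows the bar between the open fingers, with the hub dot at (335, 304). The pad spacing of 85 px for 34.6 mm puts the real tips near z = 0.089, about 33 mm above the reported TCP. So the fingers shut above the bar. I'll check that before acting on it.

```bash
python3 - <<'E'
from h import *
print(r.grip_depth,[x for x in dir(r) if x[0]!='_'])
s=r.get_state();print(s["tcp_pos"],s["eef_rot"],s["joints"],s["gripper_width"])
a=capture("wrist");print(a["origin"],a["K"])
# hub triangulate: w1 (418,107), now (335,304)
b=dict(a); b["origin"]=[0.52612177,0.28036051,0.43321051]; b["rotation"]=[163.118569,-.0332811692,-84.2566832]
P=lambda c:np.array(c["K"])@np.hstack([(R:=Rot.from_euler("xyz",c["rotation"],degrees=True).as_matrix()).T,-R.T@np.array(c["origin"])[:,None]])
for p,q in(((418,107),(335,304)),):
    X=cv2.triangulatePoints(P(b),P(a),np.array(p,float),np.array(q,float)).ravel();print(X[:3]/X[3])
# tip inner edges: crop 153,365 row 272
for w in(.056,.07,.08,.09,.1):
    print(w,ray(a,(281.2,289),w).round(4),ray(a,(366,289),w).round(4),np.linalg.norm(ray(a,(281.2,289),w)-ray(a,(366,289),w)).round(4))
E
```

```text
0.0188 ['Unreachable', 'get_state', 'grip_depth']
[0.53481189 0.21127295 0.05579134] [-1.79999577e+02  1.70772181e-03  1.89698241e+01] [ 4.10395355e+01  1.83913161e+01 -2.21497633e+01 -1.35963130e-03
 -4.94603444e+01  6.79311724e+01] 0.03720069669853052
[0.60937343 0.23654791 0.24706455] [[419.86615852   0.         323.32827922]
 [  0.         419.86615852 237.91342724]
 [  0.           0.           1.        ]]
[0.53631435 0.20581687 0.08429201]
0.056 [0.5227 0.2285 0.056 ] [0.5363 0.1889 0.056 ] 0.0419
0.07 [0.529  0.2291 0.07  ] [0.5416 0.1924 0.07  ] 0.0388
0.08 [0.5336 0.2295 0.08  ] [0.5455 0.1949 0.08  ] 0.0366
0.09 [0.5381 0.2299 0.09  ] [0.5493 0.1973 0.09  ] 0.0344
0.1 [0.5426 0.2303 0.1   ] [0.5531 0.1998 0.1   ] 0.0322
```

The hub triangulates to (0.536, 0.206, 0.084), which agrees with the given bar top. The tips are indeed well above the reported TCP. I'll centre on the hub and go lower carefully.

```bash
python3 -m creep '[[40,0.06,-0.22,0,0,0,0],[40,0,0,-0.3,0,0,0],[40,0,0,-0.3,0,0,0],[40,0,0,-0.2,0,0,0],[40,0,0,-0.2,0,0,0],[40,0,0,0,0,0,0]]'
python3 -m creep '[[0,0,0,0,0,0,0],[0,0,0,0,0,0,0],[0,0,0,0,0,0,0],[0,0,0,0,0,0,0],[0,0,0,0,0,0,0],[0,0,0,0,0,0,0],[0,0,0,0,0,0,0],[0,0,0,0,0,0,0]]' 30
```

```text
time_s: 5.4
tcp_pos: [0.5355, 0.2052, 0.0292]
eef_rot: [180.0, 0.1, 19.0]
contact_force: [0.4, -0.2, -0.3]
gripper_width: 0.0399
gripper_force: 0.0
time_s: 6.07
tcp_pos: [0.5366, 0.2063, 0.0311]
eef_rot: [-180.0, -0.1, 19.0]
contact_force: [0.0, 2.9, 0.9]
gripper_width: 0.0119
gripper_force: 29.9
```

Gripped, at 11.9 mm and 30 N. So I allow an offset of about 30 mm in tool z. Next I turn the knob counter-clockwise to loose.

```bash
python3 -m creep '[[0,0,0,0,0,0,7],[0,0,0,0,0,0,7],[0,0,0,0,0,0,7],[0,0,0,0,0,0,7],[0,0,0,0,0,0,7],[0,0,0,0,0,0,7],[0,0,0,0,0,0,7],[0,0,0,0,0,0,7]]' 45
python3 -m creep '[[0,0,0,0,0,0,6],[0,0,0,0,0,0,0],[0,0,0,0,0,0,0]]'
python3 -c "
from h import *
s=r.get_state();print(s['contact_force'],s['moment'])
from m import meas
a=capture('top');meas(a,dict(clamp_grip=.08,carriage_face=.048))"
```

```text
time_s: 6.73
tcp_pos: [0.5366, 0.2064, 0.0311]
eef_rot: [180.0, -0.1, 75.3]
contact_force: [-1.0, 3.5, 2.3]
gripper_width: 0.0117
gripper_force: 44.9
time_s: 6.98
tcp_pos: [0.5367, 0.2064, 0.0311]
eef_rot: [180.0, -0.1, 80.8]
contact_force: [-1.2, 3.9, 2.1]
gripper_width: 0.0116
gripper_force: 45.0
[-1.23586876  3.9191852   2.12102057] [1.52655962 0.28113032 0.1044512 ]
carriage_face 0.54 [242. 226. 255. 251.] c [0.5273 0.1666] corners [[0.557, 0.184], [0.557, 0.15], [0.498, 0.149], [0.498, 0.183]]
```

```bash
python3 -m creep '[[0,-0.3,0.03,0,0,0,0],[0,-0.3,0.03,0,0,0,0],[0,-0.3,0.03,0,0,0,0],[0,-0.3,0.03,0,0,0,0],[0,-0.3,0.03,0,0,0,0],[0,-0.3,0.03,0,0,0,0],[0,-0.2,0.02,0,0,0,0],[0,0,0,0,0,0,0]]'
python3 -m creep '[[0,-0.1,0.01,0,0,0,0],[0,-0.1,0.01,0,0,0,0],[0,0,0,0,0,0,0]]'
```

```text
time_s: 7.8
tcp_pos: [0.485, 0.211, 0.031]
eef_rot: [-180.0, -0.0, 81.0]
contact_force: [-1.3, 5.4, 4.2]
gripper_width: 0.0114
gripper_force: 45.0
time_s: 8.05
tcp_pos: [0.4809, 0.2114, 0.031]
eef_rot: [180.0, -0.0, 81.0]
contact_force: [-0.6, 5.4, 6.1]
gripper_width: 0.0118
gripper_force: 45.0
```

```bash
python3 -m creep '[[0,-0.1,0.01,0,0,0,0],[0,-0.1,0.01,0,0,0,0],[0,0,0,0,0,0,0]]'
python3 -c "
from h import *
a=capture('wrist');save(a,'w4.png')"
```

```text
time_s: 8.3
tcp_pos: [0.4792, 0.2118, 0.0311]
eef_rot: [179.7, -0.1, 81.0]
contact_force: [17.3, -1.3, -6.1]
gripper_width: 0.0116
gripper_force: 45.0
```

View pics/w4.png

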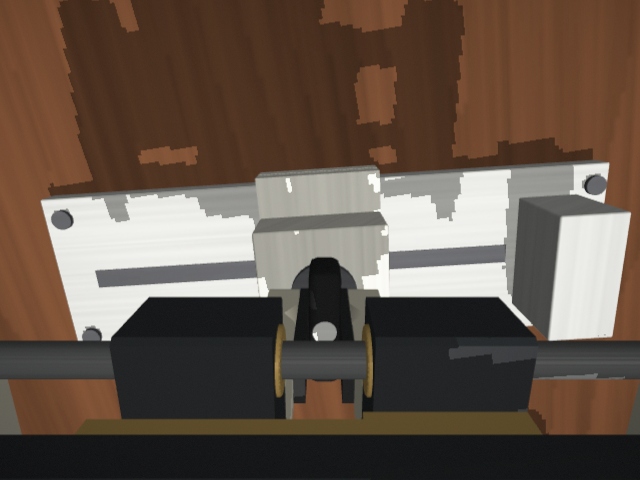

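The view shows the carriage at its travel limit with the bar across the bed. The slot runs from (98, 280) to (505, 253), and the bed's far-side corners are at (42, 198) and (608, 163). I'll compute the fixture pose from these, then release and rise.

```bash
python3 - <<'E'
from h import *
a=capture("wrist")
f=lambda u,v,z=.012:ray(a,(u,v),z)[:2]
P,Q,s,t=f(42,198),f(608,163),f(98,279),f(505,253)
ang=lambda p,q:np.degrees(np.arctan2(*(q-p)[::-1])).round(2)
print(P,Q,np.linalg.norm(P-Q),ang(P,Q),"slot",s,t,ang(s,t))
x=(Q-P)/np.linalg.norm(Q-P);n=np.array([x[1],-x[0]])
print("stop from corners",(P+Q)/2+.1*x+.045*n, "stop from hub",np.array([.4797,.2117])+.102*x)
E
python3 -m creep '[[40,0.05,0,0,0,0,0],[40,0,0,0,0,0,0],[40,0,0,0,0,0,0],[40,0,0,0,0,0,0],[40,0,0,0.5,0,0,0],[40,0,0,1,0,0,0],[50,0,0,1,0,0,0],[60,0,0,1,0,0,0]]'
```

```text
[0.34380783 0.26924213] [0.62778007 0.24217427] 0.28525936123217494 -5.44 slot [0.35806503 0.22211112] [0.57547883 0.20246098] -5.16
stop from corners [0.58107275 0.20142239] stop from hub [0.58123977 0.20202136]
time_s: 9.07
tcp_pos: [0.4765, 0.2109, 0.1187]
eef_rot: [-179.9, 0.1, 81.0]
contact_force: [0.8, 0.8, 0.5]
gripper_width: 0.0483
gripper_force: 0.0
```

```bash
python3 -m creep '[[87,0,-0.5,1,0,0,1],[87,0,-0.5,1,0,0,1],[87,-0.1,-1,1,0,0,1],[87,-0.1,-1,1,0,0,1],[87,-0.1,-1,1,0,0,1],[87,-0.1,-1,0.5,0,0,1],[87,-0.1,-1,0,0,0,1],[87,-0.1,-1,0,0,0,0]]'
python3 -m creep '[[87,0,-1,0,0,0,0],[87,0,-1,0,0,0,0],[87,0,-1,0,0,0,0],[87,0,-1,0,0,0,0],[87,0,-1,0,0,0,0],[87,0,-1,0,0,0,0],[87,0,-1,0,0,0,0],[87,0,-1,0,0,0,0]]'
python3 -m creep '[[87,0,-1,-0.5,0,0,0],[87,0,-1,-0.8,0,0,0],[87,0,-1,-1,0,0,0],[87,0,0,-0.5,0,0,0],[87,0,0,0,0,0,0]]'
python3 - <<'E'
from m import *
a=capture("wrist"); save(a,"w5.png"); print(a["origin"],a["rotation"])
meas(a,dict(adapter=.03,short_block=.03,bushing=.02,rack=0))
E
```

```text
time_s: 9.73
tcp_pos: [0.4618, 0.0357, 0.2565]
eef_rot: [180.0, -0.0, 88.1]
contact_force: [0.5, -0.3, -1.2]
gripper_width: 0.0868
gripper_force: 0.0
time_s: 10.4
tcp_pos: [0.4612, -0.1619, 0.2553]
eef_rot: [-179.9, 0.2, 87.7]
contact_force: [-0.1, -0.5, 0.8]
gripper_width: 0.0869
gripper_force: 0.0
time_s: 10.82
tcp_pos: [0.4582, -0.2075, 0.181]
eef_rot: [-179.9, 2.8, 85.5]
contact_force: [-0.2, 0.4, 0.8]
gripper_width: 0.087
gripper_force: 0.0
[ 0.46501884 -0.11967406  0.36809622] [ 1.60156710e+02 -2.22983598e-03 -4.50348340e+00]
adapter 0.85 [455. 112. 530. 185.] c [ 0.5948 -0.1756] corners [[0.562, -0.182], [0.604, -0.146], [0.627, -0.169], [0.584, -0.208]]
adapter 0.6 [107. 220. 181. 284.] c [ 0.2984 -0.2392] corners [[0.266, -0.232], [0.294, -0.206], [0.331, -0.246], [0.303, -0.274]]
short_block 0.87 [296. 160. 342. 196.] c [ 0.4572 -0.188 ] corners [[0.439, -0.174], [0.476, -0.175], [0.476, -0.203], [0.438, -0.201]]
bushing 0.94 [299. 266. 353. 298.] c [ 0.4547 -0.2898] corners [[0.429, -0.277], [0.48, -0.276], [0.481, -0.303], [0.428, -0.304]]
rack 0.6 [234. 133. 405. 305.] c [ 0.4565 -0.2361] corners [[0.383, -0.156], [0.534, -0.16], [0.541, -0.328], [0.366, -0.325]]
```

View pics/w5.png

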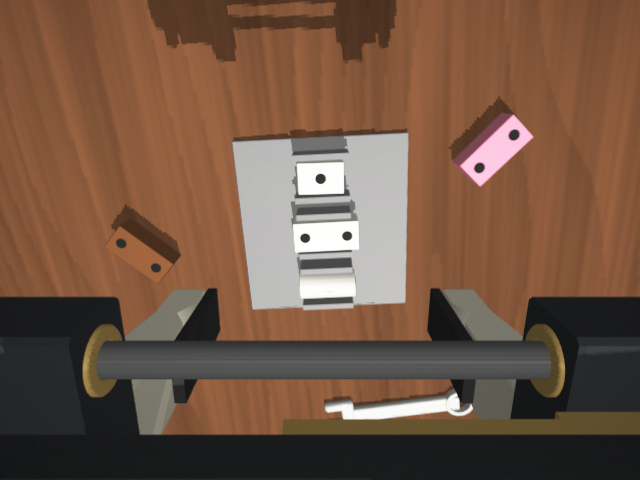

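The view shows the adapter in the middle stall with holes at (306, 238) and (347, 236) and its top spanning (292–358, 220–253). Joint 6 is at its limit, since yaw = q1+q6−90. I have to turn half a turn the other way, which gives the same grasp.

```bash
python3 - <<'E'
from h import *
a=capture("wrist"); f=lambda u,v,z=.03:ray(a,(u,v),z)[:2].round(4)
h1,h2=f(305.5,238),f(347,236)
print(h1,h2,(h1+h2)/2,np.degrees(np.arctan2(*(h2-h1)[::-1])))
c=[f(*p) for p in((292,223),(357,220),(358,250),(294,253))];print(c,np.mean(c,0))
R=[f(*p,.006) for p in((234,142),(408,133),(405,303),(252,309))];print(R,np.mean(R,0))
E
python3 -m creep '[[87,0,0,0.1,0,0,-7],[87,0,0,0.1,0,0,-7],[87,0,0,0.1,0,0,-7],[87,0,0,0.1,0,0,-7],[87,0,0,0.1,0,0,-7],[87,0,0,0,0,0,-7],[87,0,0,0,0,0,-7],[87,0,0,0,0,0,-7]]'
python3 -m creep '[[87,0,0,0,0,0,-7],[87,0,0,0,0,0,-7],[87,0,0,0,0,0,-7],[87,0,0,0,0,0,-7],[87,0,0,0,0,0,-7],[87,0,0,0,0,0,-7],[87,0,0,0,0,0,-7],[87,0,0,0,0,0,-7]]'
python3 -m creep '[[87,0,0,0,0,0,-7],[87,0,0,0,0,0,-7],[87,0,0,0,0,0,-7],[87,0,0,0,0,0,-7],[87,0,0,0,0,0,-7],[87,0,0,0,0,0,-7],[87,0,0,0,0,0,-7],[87,0,0,0,0,0,-7]]'
python3 -c "
from h import *
s=r.get_state();print(s['joints'],s['tcp_pos'],s['eef_rot'])"
```

```text
[ 0.4454 -0.2419] [ 0.4814 -0.2429] [ 0.4634 -0.2424] -1.59114027119459
[array([ 0.4351, -0.2274]), array([ 0.4908, -0.2291]), array([ 0.4903, -0.2567]), array([ 0.434 , -0.2551])] [ 0.46255  -0.242075]
[array([ 0.3907, -0.1585]), array([ 0.5397, -0.1625]), array([ 0.5355, -0.3262]), array([ 0.3844, -0.3206])] [ 0.462575 -0.24195 ]
time_s: 11.78
tcp_pos: [0.462, -0.2072, 0.1981]
eef_rot: [179.6, 2.8, 29.2]
contact_force: [-0.1, -0.4, -0.2]
gripper_width: 0.0867
gripper_force: 0.0
time_s: 12.45
tcp_pos: [0.462, -0.2072, 0.198]
eef_rot: [179.7, 2.8, -26.8]
contact_force: [-0.8, 0.1, -0.3]
gripper_width: 0.0871
gripper_force: 0.0
time_s: 13.12
tcp_pos: [0.4619, -0.2073, 0.198]
eef_rot: [179.7, 2.8, -82.8]
contact_force: [-0.0, 0.3, -0.4]
gripper_width: 0.0868
gripper_force: 0.0
[ -4.31185615   5.54689162 -17.09942131  -2.93050169 -68.21840285
  12.65806532] [ 0.46192143 -0.20728026  0.1979964 ] [179.72335509   2.83393176 -82.76879633]
```

```bash
python3 -m creep '[[87,0,-0.7,0,-1.4,-0.18,-4.4],[87,0,-0.7,0,-1.4,-0.18,-4.4],[87,0,0,0,0,0,0],[87,0,0,0,0,0,0]]'
python3 - <<'E'
from m import *
a=capture("wrist"); save(a,"w6.png"); print(a["origin"],a["rotation"],r.get_state()["tcp_pos"])
meas(a,dict(adapter=.03,short_block=.03,bushing=.02,rack=0))
E
```

```text
time_s: 13.45
tcp_pos: [0.4615, -0.2423, 0.1976]
eef_rot: [179.9, 0.1, -91.2]
contact_force: [-0.4, 0.5, -0.1]
gripper_width: 0.0867
gripper_force: 0.0
[ 0.45991908 -0.32214958  0.38881747] [ 1.63005087e+02 -5.52118123e-02  1.78862041e+02] [ 0.46161795 -0.24202967  0.1975939 ]
adapter 0.97 [299. 187. 360. 220.] c [ 0.4566 -0.2438] corners [[0.485, -0.229], [0.484, -0.259], [0.429, -0.258], [0.429, -0.228]]
adapter 0.89 [477. 158. 547. 226.] c [ 0.2978 -0.2518] corners [[0.33, -0.264], [0.31, -0.284], [0.265, -0.239], [0.285, -0.218]]
short_block 0.79 [309. 244. 348. 276.] c [ 0.4565 -0.1924] corners [[0.475, -0.206], [0.438, -0.205], [0.438, -0.178], [0.476, -0.179]]
bushing 0.94 [302. 132. 358. 164.] c [ 0.454  -0.2908] corners [[0.479, -0.304], [0.429, -0.303], [0.429, -0.277], [0.48, -0.278]]
rack 0.9 [246. 112. 414. 282.] c [ 0.4546 -0.2445] corners [[0.542, -0.16], [0.528, -0.324], [0.377, -0.319], [0.372, -0.155]]
```

View pics/w6.png

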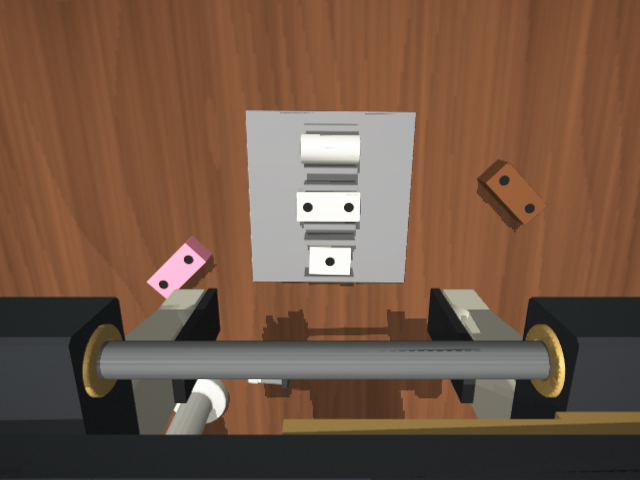

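The view shows the adapter between the fingers' planes at (299–360, 187–220), with the bushing above it at (330, 149) and the short block below at (330, 261). I'll descend to it, watching the force in the last stretch.

```bash
python3 -m creep '[[87,-0.2,0,-1,0,0,0],[87,0,0,-1,0,0,0],[87,0,0,-1,0,0,0],[87,0,0,-1,0,0,0],[87,0,0,-1,0,0,0],[87,0,0,-1,0,0,0],[87,0,0,-1,0,0,0],[87,0,0,0,0,0,0]]' 25
python3 -m creep '[[87,0,0,-0.4,0,0,0],[87,0,0,-0.4,0,0,0],[87,0,0,-0.2,0,0,0],[87,0,0,0,0,0,0]]'
```

```text
time_s: 14.37
tcp_pos: [0.4532, -0.2415, 0.0179]
eef_rot: [179.4, 0.1, -91.3]
contact_force: [-1.8, -0.2, 0.7]
gripper_width: 0.0869
gripper_force: 0.0
time_s: 14.7
tcp_pos: [0.4563, -0.2424, -0.0033]
eef_rot: [179.8, 0.0, -91.2]
contact_force: [-0.3, 0.7, 0.3]
gripper_width: 0.0871
gripper_force: 0.0
```

```bash
python3 -m creep '[[87,0,0,-0.15,0,0,0],[87,0,0,-0.15,0,0,0],[87,0,0,0,0,0,0]]'
```

```text
time_s: 14.95
tcp_pos: [0.4564, -0.2425, -0.0106]
eef_rot: [179.9, 0.0, -91.3]
contact_force: [0.0, 0.4, -0.0]
gripper_width: 0.0871
gripper_force: 0.0
```

```bash
python3 -m creep '[[87,0,0,-0.1,0,0,0],[87,0,0,-0.1,0,0,0],[87,0,0,-0.1,0,0,0],[87,0,0,0,0,0,0]]'
```

```text
time_s: 15.28
tcp_pos: [0.4561, -0.2424, -0.0184]
eef_rot: [179.8, 0.0, -91.3]
contact_force: [0.6, -1.1, -0.2]
gripper_width: 0.0871
gripper_force: 0.0
```

```bash
python3 -m creep '[[87,0,0,-0.1,0,0,0],[87,0,0,0,0,0,0],[50,0,0,0,0,0,0],[50,0,0,0,0,0,0],[50,0,0,0,0,0,0],[50,0,0,0,0,0,0],[50,0,0,0,0,0,0],[50,0,0,0,0,0,0]]' 25
```

```text
time_s: 15.95
tcp_pos: [0.4565, -0.2425, -0.0204]
eef_rot: [179.9, 0.0, -91.3]
contact_force: [0.3, 0.6, 1.3]
gripper_width: 0.0557
gripper_force: 25.0
```

Gripped at 55.7 mm. Next I carry it clear of the rack to open bench near (0.43, 0.05), where I can regrasp it by the sides.

```bash
python3 -m creep '[[50,0,0,0.3,0,0,0],[50,0,0,0.7,0,0,0],[50,0,0,1,0,0,0],[50,0,0,1,0,0,0],[50,0,0,1,0,0,0],[50,0,0,1,0,0,0],[50,0,0,1,0,0,0],[50,0,0,1,0,0,0]]'
python3 -m creep '[[50,-0.1,0.5,1,0,0,0],[50,-0.1,0.8,0.8,0,0,0],[50,-0.1,0.8,0,0,0,0],[50,-0.1,0.8,0,0,0,0],[50,-0.1,0.8,0,0,0,0],[50,-0.1,0.8,0,0,0,0],[50,-0.1,0.8,0,0,0,0],[50,-0.1,0.8,0,0,0,0]]'
python3 -m creep '[[50,-0.1,0.8,0,0,0,0],[50,-0.1,0.8,0,0,0,0],[50,0,0.8,0,0,0,0],[50,0,0.8,0,0,0,0],[50,0,0.8,0,0,0,0],[50,0,0.8,0,0,0,0],[50,0,0.8,0,0,0,0],[50,0,0,0,0,0,0]]'
```

```text
time_s: 16.62
tcp_pos: [0.4559, -0.2424, 0.1564]
eef_rot: [179.9, 0.0, -91.3]
contact_force: [0.9, 0.1, -1.7]
gripper_width: 0.0558
gripper_force: 25.0
time_s: 17.28
tcp_pos: [0.4357, -0.0891, 0.2]
eef_rot: [179.9, 0.1, -91.3]
contact_force: [0.7, -0.6, -2.0]
gripper_width: 0.0557
gripper_force: 25.0
time_s: 17.95
tcp_pos: [0.4314, 0.0522, 0.2001]
eef_rot: [179.9, 0.1, -91.2]
contact_force: [-0.2, -0.8, -0.4]
gripper_width: 0.0559
gripper_force: 25.0
```

```bash
python3 -m creep '[[50,0,0,-1,0,0,0],[50,0,0,-1,0,0,0],[50,0,0,-1,0,0,0],[50,0,0,-1,0,0,0],[50,0,0,-1,0,0,0],[50,0,0,-1,0,0,0],[50,0,0,-1,0,0,0],[50,0,0,-1,0,0,0]]'
python3 -m creep '[[50,0,0,-0.4,0,0,0],[50,0,0,-0.3,0,0,0],[50,0,0,-0.2,0,0,0],[50,0,0,-0.1,0,0,0],[50,0,0,0,0,0,0],[50,0,0,0,0,0,0]]'
```

```text
time_s: 18.62
tcp_pos: [0.4314, 0.0497, -0.0009]
eef_rot: [179.9, 0.1, -91.3]
contact_force: [-0.7, -0.3, -1.5]
gripper_width: 0.0558
gripper_force: 25.0
time_s: 19.12
tcp_pos: [0.4319, 0.0502, -0.0248]
eef_rot: [179.9, 0.1, -91.2]
contact_force: [-1.1, 0.2, -1.1]
gripper_width: 0.0559
gripper_force: 25.0
```

```bash
python3 -m creep '[[50,0,0,-0.06,0,0,0],[50,0,0,0,0,0,0],[80,0,0,0,0,0,0],[87,0,0,0,0,0,0],[87,0,0,0,0,0,0],[87,0,0,0,0,0,0],[87,0,0,0.2,0,0,0],[87,0,0,0.8,0,0,0]]'
python3 -m creep '[[87,0,0,1,0,0,6],[87,0,0,0,0,0,7],[87,0,0,0,0,0,7],[87,0,0,0,0,0,7],[87,0,0,0,0,0,7],[87,0,0,0,0,0,7],[87,0,0,0,0,0,7],[87,0,0,0,0,0,7]]'
python3 -m creep '[[87,0,0,0,0,0,7],[87,0,0,0,0,0,7],[87,0,0,0,0,0,7],[87,0,0,0,0,0,7],[87,0,0,0,0,0,7],[87,0,0,0,0,0,0],[87,0,0,0,0,0,0]]'
python3 - <<'E'
from m import *
a=capture("wrist"); save(a,"w7.png"); meas(a,dict(adapter=.024))
E
```

```text
time_s: 19.78
tcp_pos: [0.4295, 0.049, -0.0035]
eef_rot: [179.6, -0.1, -91.3]
contact_force: [0.4, 0.2, -0.4]
gripper_width: 0.0859
gripper_force: 0.0
time_s: 20.45
tcp_pos: [0.4315, 0.05, 0.0235]
eef_rot: [179.9, 0.0, -35.9]
contact_force: [0.4, 0.1, 0.0]
gripper_width: 0.0871
gripper_force: 0.0
time_s: 21.03
tcp_pos: [0.4314, 0.05, 0.0233]
eef_rot: [179.9, 0.0, -1.5]
contact_force: [-0.5, -0.5, 0.0]
gripper_width: 0.0872
gripper_force: 0.0
adapter 0.74 [292. 211. 345. 328.] c [0.4371 0.0523] corners [[0.466, 0.064], [0.466, 0.039], [0.405, 0.04], [0.406, 0.067]]
```

```bash
python3 -m creep '[[87,0,0,-0.8,0,0,0],[87,0,0,-0.8,0,0,0],[87,0,0,-0.3,0,0,0],[87,0,0,0,0,0,0],[20,0,0,0,0,0,0],[20,0,0,0,0,0,0],[20,0,0,0,0,0,0],[20,0,0,0,0,0,0]]' 25
python3 -m creep '[[20,0,0,0,0,0,0],[20,0,0,0,0,0,0],[20,0,0,0,0,0,0],[20,0,0,0,0,0,0],[20,0,0,0,0,0,0],[20,0,0,0,0,0,0]]'
python3 -c "
from h import *
s=r.get_state();print(s['tcp_pos'],s['eef_rot'],s['contact_force'])"
```

```text
time_s: 21.8
tcp_pos: [0.432, 0.0504, -0.0237]
eef_rot: [179.9, -0.0, -1.3]
contact_force: [-0.4, -1.2, 1.4]
gripper_width: 0.0657
gripper_force: 0.0
time_s: 22.3
tcp_pos: [0.4315, 0.0501, -0.0244]
eef_rot: [179.9, 0.0, -1.3]
contact_force: [0.7, 0.9, -1.0]
gripper_width: 0.0261
gripper_force: 3.0
[ 0.43154733  0.05014153 -0.02439391] [ 1.79858664e+02  2.27912046e-02 -1.25164346e+00] [ 0.70597908  0.92106931 -0.95736162]
```

```bash
python3 -m creep '[[20,0,0,0,0,0,0],[20,0,0,0.4,0,0,0],[20,0,0,0.8,0,0,0],[20,0,0,1,0,0,0],[20,0,0,1,0,0,0],[20,0,0,1,0,0,0],[20,0,0,0.8,0,0,0],[20,0,0,0,0,0,0]]' 25
python3 -m creep '[[20,0.6,0.8,0,0,0,-0.5],[20,0.6,0.8,0,0,0,-0.5],[20,0.6,0.8,0,0,0,-0.5],[20,0.6,0.8,0,0,0,-0.5],[20,0.6,0.8,0,0,0,-0.5],[20,0.6,0.8,0,0,0,-0.5],[20,0.6,0.8,0,0,0,-0.5],[20,0.36,0.6,0,0,0,-0.55]]'
python3 -m creep '[[20,0,0,0,0,0,0],[20,0,0,0,0,0,0]]'
```

```text
time_s: 22.97
tcp_pos: [0.4337, 0.051, 0.1044]
eef_rot: [-180.0, -0.3, -1.2]
contact_force: [0.7, 0.3, -0.5]
gripper_width: 0.0258
gripper_force: 25.0
time_s: 23.63
tcp_pos: [0.5463, 0.2063, 0.0994]
eef_rot: [179.8, 0.1, -5.3]
contact_force: [0.8, 0.0, -0.8]
gripper_width: 0.0255
gripper_force: 25.0
time_s: 23.8
tcp_pos: [0.545, 0.2052, 0.0991]
eef_rot: [179.8, 0.1, -5.3]
contact_force: [0.4, -0.2, -1.0]
gripper_width: 0.0257
gripper_force: 25.0
```

```bash
python3 -m creep '[[20,0,0,-0.8,0,0,0],[20,0,0,-0.8,0,0,0],[20,0,0,-0.6,0,0,0],[20,0,0,-0.3,0,0,0],[20,0,0,-0.3,0,0,0],[20,0,0,-0.2,0,0,0],[20,0,0,0,0,0,0]]'
python3 -m creep '[[20,0,0,-0.3,0,0,0],[20,0,0,-0.3,0,0,0],[20,0,0,-0.3,0,0,0],[20,0,0,-0.3,0,0,0],[20,0,0,-0.1,0,0,0],[20,0,0,0,0,0,0],[20,0,0,0,0,0,0]]'
```

```text
time_s: 24.38
tcp_pos: [0.545, 0.2046, 0.025]
eef_rot: [179.8, 0.1, -5.3]
contact_force: [0.4, 0.5, -1.3]
gripper_width: 0.0258
gripper_force: 25.0
time_s: 24.97
tcp_pos: [0.5454, 0.2049, -0.0071]
eef_rot: [179.8, 0.1, -5.3]
contact_force: [1.3, 0.2, -1.1]
gripper_width: 0.0261
gripper_force: 25.0
```

```bash
python3 -m creep '[[20,0,0,-0.1,0,0,0],[20,0,0,-0.06,0,0,0],[20,0,0,0,0,0,0],[20,0,0,0,0,0,0]]'
python3 -m creep '[[20,0,0,-0.05,0,0,0],[20,0,0,0,0,0,0],[20,0,0,0,0,0,0]]'
```

```text
time_s: 25.3
tcp_pos: [0.5455, 0.205, -0.0109]
eef_rot: [179.9, 0.0, -5.3]
contact_force: [0.6, -0.2, -0.9]
gripper_width: 0.0257
gripper_force: 25.0
time_s: 25.55
tcp_pos: [0.5454, 0.205, -0.0121]
eef_rot: [179.9, 0.0, -5.3]
contact_force: [-0.1, -1.1, -1.0]
gripper_width: 0.0254
gripper_force: 25.0
```

```bash
python3 -m creep '[[20,0.1,-0.01,0,0,0,0],[20,0.1,-0.01,0,0,0,0],[20,0.06,-0.005,0,0,0,0],[20,0,0,0,0,0,0]]'
python3 -m creep '[[20,0.04,0,0,0,0,0],[20,0,0,0,0,0,0],[20,0,0,0,0,0,0]]'
```

```text
time_s: 25.88
tcp_pos: [0.5522, 0.2044, -0.0122]
eef_rot: [179.8, 0.0, -5.3]
contact_force: [-0.6, -0.3, -0.9]
gripper_width: 0.0261
gripper_force: 25.0
time_s: 26.13
tcp_pos: [0.5523, 0.2042, -0.0123]
eef_rot: [179.8, 0.1, -5.3]
contact_force: [-4.0, 1.7, 0.5]
gripper_width: 0.0258
gripper_force: 25.0
```

```bash
python3 -m creep '[[20,0.05,0,0,0,0,0],[20,0,0,0,0,0,0],[20,0,0,0,0,0,0]]'
```

```text
time_s: 26.38
tcp_pos: [0.5523, 0.2042, -0.0124]
eef_rot: [179.8, 0.2, -5.3]
contact_force: [-10.7, 2.2, 6.2]
gripper_width: 0.0256
gripper_force: 25.0
```

```bash
python3 -m creep '[[20,-0.03,0,-0.03,0,0,0],[20,0,0,0,0,0,0],[50,0,0,0,0,0,0],[70,0,0,0,0,0,0],[70,0,0,0,0,0,0],[70,0,0,0,0,0,0],[70,0,0,0.2,0,0,0],[70,0,0,0.8,0,0,0]]'
python3 -m creep '[[70,0,0,1,0,0,0],[70,0,0,1,0,0,0],[70,0,0,1,0,0,0],[70,0,0,1,0,0,0],[70,0,0,0,0,0,0]]'
python3 - <<'E'
from m import *
a=capture("wrist"); save(a,"w8.png"); meas(a,dict(adapter=.036,clamp_grip=.084))
E
```

```text
time_s: 27.05
tcp_pos: [0.5516, 0.2031, 0.0097]
eef_rot: [179.7, 0.3, -5.3]
contact_force: [0.1, -0.1, 0.1]
gripper_width: 0.0602
gripper_force: 0.0
time_s: 27.47
tcp_pos: [0.5565, 0.2059, 0.118]
eef_rot: [-179.9, -0.4, -5.2]
contact_force: [1.8, 0.3, 0.3]
gripper_width: 0.0698
gripper_force: 0.0
adapter 0.72 [310. 199. 346. 274.] c [0.5532 0.2034] corners [[0.58, 0.214], [0.577, 0.188], [0.525, 0.192], [0.528, 0.219]]
adapter 0.19 [598.  88. 638. 177.] c [0.6054 0.0131] corners [[0.632, 0.028], [0.63, 0.004], [0.577, -0.003], [0.58, 0.023]]
clamp_grip 0.7 [305. 323. 347. 340.] c [0.5087 0.2083] corners [[0.515, 0.22], [0.513, 0.196], [0.502, 0.196], [0.504, 0.221]]
```

View pics/w8.png

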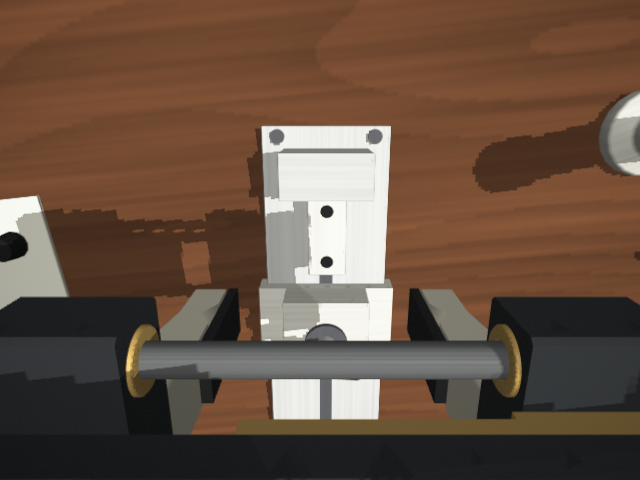

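The block lies centred over the slot, touching the end stop: its top spans (310–346, 199–274), and the measured centre (0.553, 0.203) matches the target (0.553, 0.2046). I go back to the knob.

```bash
python3 -m creep '[[60,-0.3,0.03,0,0,0,7],[60,-0.4,0.03,0,0,0,7],[60,-0.4,0.03,0,0,0,7],[60,-0.4,0.03,0,0,0,7],[60,-0.4,0.04,0,0,0,7],[60,-0.4,0.04,0,0,0,7],[60,-0.4,0.04,0,0,0,7],[60,-0.2,0.04,0,0,0,7]]'
python3 -m creep '[[50,0,0,0,0,0,7],[50,0,0,0,0,0,7],[50,0,0,0,0,0,7],[50,0,0,0,0,0,7],[50,0,0,0,0,0,2.3],[50,0,0,0,0,0,0],[50,0,0,0,0,0,0]]'
python3 - <<'E'
from m import *
a=capture("wrist"); meas(a,dict(clamp_grip=.084)); print(r.get_state()["tcp_pos"])
E
```

```text
time_s: 28.28
tcp_pos: [0.4793, 0.2107, 0.1108]
eef_rot: [179.9, 0.2, 51.0]
contact_force: [-0.2, 0.5, -0.2]
gripper_width: 0.0603
gripper_force: 0.0
time_s: 28.87
tcp_pos: [0.4805, 0.211, 0.1111]
eef_rot: [179.9, 0.1, 80.9]
contact_force: [0.2, 0.1, -0.5]
gripper_width: 0.0497
gripper_force: 0.0
clamp_grip 0.85 [300. 208. 345. 295.] c [0.4801 0.215 ] corners [[0.471, 0.24], [0.496, 0.236], [0.489, 0.188], [0.463, 0.193]]
[0.48068047 0.21113891 0.11148466]
```

```bash
python3 -m creep '[[50,0,0,-0.8,0,0,0],[50,0,0,-0.8,0,0,0],[50,0,0,-0.8,0,0,0],[50,0,0,-0.5,0,0,0],[50,0,0,-0.3,0,0,0],[50,0,0,0,0,0,0],[0,0,0,0,0,0,0],[0,0,0,0,0,0,0]]' 45
python3 -m creep '[[0,0,0,0,0,0,0],[0,0,0,0,0,0,0],[0,0,0,0,0,0,0],[0,0,0,0,0,0,0],[0,0,0,0,0,0,0],[0,0,0,0,0,0,0],[0,0,0,0,0,0,0],[0,0,0,0,0,0,0]]'
```

```text
time_s: 29.63
tcp_pos: [0.4815, 0.2118, 0.0329]
eef_rot: [179.8, -0.0, 81.0]
contact_force: [-0.3, 0.0, 0.1]
gripper_width: 0.0414
gripper_force: 0.0
time_s: 30.3
tcp_pos: [0.4811, 0.2115, 0.0324]
eef_rot: [179.8, 0.0, 81.0]
contact_force: [-2.3, -0.2, 5.0]
gripper_width: 0.0117
gripper_force: 45.0
```

```bash
python3 -m creep '[[0,0.15,-0.014,0,0,0,0],[0,0.15,-0.014,0,0,0,0],[0,0.15,-0.014,0,0,0,0],[0,0.07,-0.006,0,0,0,0],[0,0,0,0,0,0,0]]'
python3 -m creep '[[0,0.05,-0.005,0,0,0,0],[0,0.04,0,0,0,0,0],[0,0,0,0,0,0,0]]'
python3 -m creep '[[0,0.04,-0.004,0,0,0,0],[0,0,0,0,0,0,0],[0,0,0,0,0,0,0]]'
```

```text
time_s: 30.72
tcp_pos: [0.4951, 0.2103, 0.0324]
eef_rot: [179.8, 0.0, 81.0]
contact_force: [0.3, -0.1, 4.3]
gripper_width: 0.012
gripper_force: 45.0
time_s: 30.97
tcp_pos: [0.4957, 0.2101, 0.0323]
eef_rot: [179.9, 0.0, 81.0]
contact_force: [-9.0, 2.2, 11.6]
gripper_width: 0.0119
gripper_force: 45.0
time_s: 31.22
tcp_pos: [0.4957, 0.2101, 0.0323]
eef_rot: [180.0, 0.1, 81.0]
contact_force: [-13.6, 4.1, 14.9]
gripper_width: 0.0114
gripper_force: 45.0
```

Contact at a 56 mm gap, exactly the block's length. Now I clamp.

```bash
python3 -m creep '[[0,0,0,0,0,0,-7],[0,0,0,0,0,0,-7],[0,0,0,0,0,0,-7],[0,0,0,0,0,0,-7],[0,0,0,0,0,0,-7],[0,0,0,0,0,0,-7],[0,0,0,0,0,0,-7],[0,0,0,0,0,0,-7]]' 60
python3 -m creep '[[0,0,0,0,0,0,-4],[0,0,0,0,0,0,-4],[0,0,0,0,0,0,-2],[0,0,0,0,0,0,0],[0,0,0,0,0,0,0]]'
python3 -c "
from h import *
s=r.get_state();print(s['contact_force'],s['moment'])"
```

```text
time_s: 31.88
tcp_pos: [0.4957, 0.2099, 0.0323]
eef_rot: [179.9, 0.2, 24.7]
contact_force: [-11.9, 3.5, 13.6]
gripper_width: 0.0114
gripper_force: 60.0
time_s: 32.3
tcp_pos: [0.4957, 0.2099, 0.0323]
eef_rot: [179.9, 0.2, 15.0]
contact_force: [-13.7, 4.0, 13.4]
gripper_width: 0.0116
gripper_force: 60.0
[-13.66522095   4.00158491  13.35642653] [ 1.30300303  4.66323447 -0.02954215]
```

```bash
python3 -m creep '[[40,0,0,0,0,0,0],[40,0,0,0,0,0,0],[40,0,0,0,0,0,0],[40,0,0,0,0,0,0],[40,0,0,0.6,0,0,0],[40,0,0,1,0,0,0],[40,0,0,1,0,0,0],[40,0,0,1,0,0,0]]'
python3 -m creep '[[40,0,0,1,0,0,0],[40,-0.6,0.4,1,0,0,0],[40,-1,0.3,0.5,0,0,0],[40,-0.5,0,0,0,0,0],[40,0,0,0,0,0,0]]'
python3 - <<'E'
from m import *
a=capture("wrist"); meas(a,dict(clamp_grip=.084,carriage_face=.048,adapter=.036))
g=a["frame"].max(2); d=outline_of(a,"clamp_grip")[0]["bbox"]; l,t0,rr,b=[int(v) for v in d]
M=np.zeros_like(g);M[t0-3:b+3,l-3:rr+3]=(g[t0-3:b+3,l-3:rr+3]<45)
n,L,S,ce=cv2.connectedComponentsWithStats(M);k=1+np.argmax(S[1:,4])
R=cv2.minAreaRect(cv2.findNonZero((L==k).astype(np.uint8)))
Q=[ray(a,p,.08)[:2] for p in cv2.boxPoints(R)];print(R,np.round(Q,3))
e=max((Q[1]-Q[0],Q[2]-Q[1]),key=np.linalg.norm);print("bar deg",np.degrees(np.arctan2(e[1],e[0])))
t=capture("top"); meas(t,dict(short_block=.03,bushing=.02,pump=.185,tire_lever=0,valve_stem=0,wrench=0))
E
```

```text
time_s: 32.97
tcp_pos: [0.4971, 0.2095, 0.1227]
eef_rot: [179.8, 0.1, 15.0]
contact_force: [0.5, 0.8, -0.0]
gripper_width: 0.0401
gripper_force: 0.0
time_s: 33.38
tcp_pos: [0.4431, 0.2275, 0.1852]
eef_rot: [179.9, -0.0, 15.1]
contact_force: [-0.5, 0.7, -0.2]
gripper_width: 0.0396
gripper_force: 0.0
clamp_grip 0.56 [347. 123. 384. 194.] c [0.496  0.2127] corners [[0.514, 0.231], [0.52, 0.207], [0.477, 0.193], [0.47, 0.219]]
carriage_face 0.75 [293.  94. 430. 205.] c [0.4969 0.2125] corners [[0.47, 0.262], [0.529, 0.256], [0.523, 0.164], [0.462, 0.166]]
adapter 0.81 [360.  36. 420. 121.] c [0.554 0.205] corners [[0.527, 0.223], [0.583, 0.216], [0.58, 0.188], [0.524, 0.193]]
((365.70025634765625, 158.49143981933594), (18.620969772338867, 65.20196533203125), 1.6365772485733032) [[0.472 0.211]
 [0.516 0.222]
 [0.519 0.21 ]
 [0.475 0.198]]
bar deg 14.745690924531296
short_block 0.64 [387. 260. 397. 274.] c [ 0.453  -0.1886] corners [[0.469, -0.175], [0.469, -0.202], [0.437, -0.202], [0.437, -0.175]]
bushing 0.72 [428. 259. 440. 281.] c [ 0.4526 -0.289 ] corners [[0.477, -0.276], [0.478, -0.303], [0.428, -0.302], [0.428, -0.275]]
pump 0.59 [317. 192. 336. 222.] c [ 0.5832 -0.0237] corners [[0.615, 0.001], [0.615, -0.048], [0.552, -0.048], [0.552, 0.001]]
tire_lever 0.55 [332. 127. 336. 174.] c [ 0.7529 -0.0466] corners [[0.814, -0.039], [0.814, -0.054], [0.693, -0.054], [0.692, -0.039]]
valve_stem 0.44 [333. 235. 338. 251.] c [ 0.5221 -0.0501] corners [[0.542, -0.045], [0.542, -0.055], [0.502, -0.055], [0.502, -0.045]]
valve_stem 0.38 [209. 196. 257. 318.] c [0.4788 0.2119] corners [[0.338, 0.274], [0.63, 0.252], [0.621, 0.15], [0.33, 0.172]]
wrench 0.8 [488. 209. 507. 276.] c [ 0.5188 -0.4556] corners [[0.597, -0.432], [0.6, -0.471], [0.441, -0.479], [0.439, -0.44]]
wrench 0.61 [112. 211. 148. 270.] c [0.5239 0.4673] corners [[0.595, 0.52], [0.595, 0.418], [0.454, 0.415], [0.453, 0.516]]
```

The bar is at 14.7°, so the clamp is at about 1.22 rad. The carriage and block are together and flush against the stop, the bystanders haven't moved, and the arm is clear. I'm handing in.

```bash
python3 -c "
from plant import close_job
print(close_job())"
```

```text
the job is handed in; nothing more can be done
None
```

I handed the job in at about 33 s; no verdict came back. By my last measurements the adapter is centred and flush against the end stop, the sliding stop is against it (about 56 mm gap), the knob is clamped at about 1.22 rad, and the bystanders have not moved.

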